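# Stand a plate up against the marking-out fence and lock it with the keeper

### The arm

A 7-joint arm with a two-finger parallel gripper is mounted at the origin on a cart in front of the work surface, level with it; the furniture and walls round the work are solid. World frame = base frame: x ahead of the robot, y to its left, z up, the work surface at z = 0. Lengths are in m, angles in rad, forces in N, time in s.
With the tool pointing down it reaches from about 0.425 to 0.925 m from the base axis. Payload 6.8 kg.
Tool frame: the origin (TCP) lies midway between the tips of the shut fingers; the grasp point (between the pads) lies 19 mm behind it; z points along the fingers, y is the line along which they close (so a half turn about z gives the same grasp; the last joint's range is limited). The gripper opens to 85 mm and grips with 20 to 120 N. Pads are 22 mm wide; open, the fingers measure 114 mm over their backs; the gripper's body (76 mm by 85 mm) begins 54 mm behind the grasp point. The pads swing forward as they close: fully open they stand 13 mm farther back than shut.
Start: joints at [-1.24, 0.477, 0.022, 1.555, -0.011, 1.109, -0.083], TCP at [0.287, 0.611, 0.231] pointing down, gripper open.
Joint ranges: [-2.96, 2.96], [-0.34, 2.1], [-1.41, 1.46], [0.24, 2.44], [-1.37, 4.51], [0.17, 1.92], [-2.96, 2.96]. Speed limits (rad/s): [2.39, 2.39, 3.14, 3.14, 3.14, 3.14, 3.14].

### API

Orientations are given as a rotation vector (axis times angle).
In Python, from bench import r gives the robot as it stands. The module is installed in compiled form; this text tells all that it offers.
- The arm moves only by the tool apply_moves, never from a script. Its argument "rows" is a list of rows, each a list of 6 numbers: the shift along the tool's x, y, z scaled (see below), then the turn, a rotation vector about the tool's x, y, z scaled (see below). A call has 1 to 5 rows; each row is the pose to reach, as a shift and turn from the pose commanded when the call began, along the tool's axes at that moment; what a row does not reach only later rows make up. The controller multiplies each number of a shift by 0.25 m and each number of a turn by 90 degrees. A row lasts 1/8 s, in which the tool goes at most 62.5 mm and 10.7 degrees, less where a joint would pass 70% of its speed; a pose out of reach is approached as far as the arm can. A call with a number of a shift or a turn outside -1 to 1 is refused whole. A call with a gripper value outside its range is refused whole. "claw" is the opening, from 0 (shut) to 1 (fully open), set as the call begins (left out, the last holds). The fingers move at their own pace and stop on an object; "newtons" is the grip in N (left out, the last holds). Time passes only in rows, so rows that repeat a pose let the fingers close. It gives the time, the measured TCP pose, the force, the opening and the grip force at its end, in the units of the state.
- r.get_obs(): the state, without advancing time (a new reading comes with each control period).
- r.grab_frame(name): name is "scene" or "top" or "wrist"; returns a dict with "pixels" (400x640x3 uint8, red, green, blue), "intrinsics" (3x3 intrinsics, pixels), "dist" ([k1, k2, p1, p2, k3] as OpenCV has them; the pictures are not rectified), "eye" and "attitude" of the camera in the world. Camera axes: x right, y up, looking along -z (the intrinsics and any distortion apply to the point x, -y, -z); pixel columns grow to the right and rows downward; lengths in m; the calibration is good to about 2 mm. A picture is of the moment at which its call begins. There is no depth.
- r.hand_in(): hands the job in; it is judged then, once.
Trained networks look in a picture, given as the dict that the camera call returned (one of the last four; its "shot" number tells which), for a name from the list of things; names that differ only in an ending like _2 or _b are one class to them, and where a whole thing is asked for, a point or a joint stands for the part that bears it (a point fixed in the world has none). Each returns a list of dicts, best first, with "conf" (0 to 1); they miss things now and then, are a little off and sometimes report something else, mostly with a low value. They report only what shows in the picture. A call takes as long as a camera call. They do not tell look-alikes from the thing itself.
- r.search_frame(picture, thing): "rect" ([left, top, width, height] in pixels, round what is visible of it).
- r.outline_of(picture, thing): "pixels" (400x640 bool, what is visible of it) and "rect" ([left, top, width, height] in pixels, round what is visible of it).
- r.landmark_of(picture, thing): "point" ([column, row] in pixels: a listed point, or the origin of a listed thing).
The state is a dict: "clock": time; "joints": joint angles; "qvel": joint speeds; "tau": joint torques, N m; "tcp_pos": TCP position; "orientation": TCP orientation; "contact_force": force on the tool from outside, world axes, zero at the start; "moment": the same for the moment, N m; "grip_width": finger opening in m; "gripper_force": force on a finger pad.
Only numpy, scipy, OpenCV 4.12 (cv2) and the standard library are available. Lean on these libraries where they do the work, as an engineer would, in place of code of your own. Each camera call takes 0.05 s, during which the arm holds its last target. There are 200 camera calls.

### The job

Set the small aluminium plate up for marking out: first swing the keeper arm of the grey steel stand well open, then slide the plate flat along the bench until its plain end butts against the middle of the fence, and tip it up on that end so that it stands upright, flat against the fence, with its two holes at the top. The plain end stays down on the bench all the while (do not pick the plate up). Then swing the keeper fully shut in front of the standing plate, and leave the other things on the bench where they are.

Things in the scene. Friction and masses are not known exactly. Their poses are not given: they have to be found in the camera images.
- stand: Grey painted steel angle stand fixed to the bench, 60 mm high fence 220 mm long, 10 mm thick with a foot behind. Origin: on the bench at the fence's front face, in the middle of the place for the plate. Its x axis points into the fence (away from the plate), y along the fence to the left, z up. The fence reaches from y = -95 to +125 mm. At x = -26, y = +100 mm a post carries the keeper (post foot 50 x 26 x 8 mm).
- keeper (a joint): Keeper: a steel bar 12 x 12 mm, underside 25 mm and top 37 mm above the bench, that swings level about an upright pivot. 0 = shut: bar parallel to the fence across the front of the plate's place, 20 mm between fence and bar (the plate is 16 mm thick). Grows as the free end swings out towards the robot, clockwise seen from above: 1.57 = bar at right angles to the fence, 2.1 = end stop, fully open. Light friction: stays where it is left.
- keeper_pivot (a point): Point on the keeper's upright pivot axis, 76 mm above the bench, at the same height as point keeper_knob.
- keeper_knob (a point): Black upright round knob, 16 mm diameter, on the keeper's free end, 170 mm from the pivot; it stands from 42 to 95 mm above the bench, with a bare 10 mm spindle down to the bar below. This point is on its axis 76 mm above the bench. It can be taken from above; it turns with the bar.
- plate_center (a point): Centre of the bare aluminium plate, 95 (x) x 46 (y) x 16 (z) mm, 0.2 kg, loose. It starts lying flat, z up, its plain end (+x) roughly towards the fence; two 8 mm holes through it near the other (-x) end. Upright in place, its x axis points down and its z axis into the fence.
- plate_pins (a point): Half-way between the two round brass caps, 14 mm in diameter and 6.5 mm thick, one at each long side of the plate, 37 mm from the plate's centre towards the holed end, 8 mm above the bench when flat. They sit on one spindle through the plate (along the plate's y) and turn freely: pinched cap to cap (60 mm over both flat end faces) the plate swings loosely between the fingers about this line, up to 170 degrees, its plain end hanging down by its weight.
- plate_foot (a point): Middle of the plate's plain end face (47.5 mm from the centre along +x), the end to stand on; 8 mm above the bench when flat, on the bench when standing.
- plate_top (a point): Middle of the plate's holed end face (47.5 mm from the centre along -x); 95 mm above the bench when standing.
- offcut: Bystander: pine offcut 68 x 150 x 34 mm; origin at the centre of its underside.
- sander: Bystander: cork sanding block 62 x 110 x 34 mm; origin at the centre of its underside.
- tape: Bystander: roll of masking tape, 104 mm across, 25 mm high, lying flat; origin at the centre of its underside.
- plate: The same plate; origin at the centre of its underside as it lies flat, axes as for point plate_center.
Things that resemble listed ones, but are neither listed nor needed, are in the scene too. There is more than one size of the stand; the job needs the larger.

How it is judged:
By the outcome, as a careful person would: the job done as asked, in the order asked, and still so for the second after the job is handed in, with the robot touching nothing.
It also fails if it takes over 67 s, if anything falls off the work surface, if the arm or the gripper's body presses on something with over 40 N, if the wrist force passes 120 N, or if a joint passes its speed limit or range.

## Working session

There is one attempt and no reset: what is moved stays moved. The work goes in short steps, Python scripts to look and compute and a tool call to move; the robot and the scene stay as the last step left them, time stands still between calls to the robot, and variables do not carry over. Pictures are saved under pics/ and viewed, at most 14 in all, crops included, and the job is handed in when it is done.

Besides the shell and the picture viewer there is one more tool, called after "Request:" as a command line: name --pt "numbers of a row" for each row, then --argument value for the rest. apply_moves: Moves the arm, as the interface text tells. Its arguments: {"type":"object","properties":{"rows":{"type":"array","items":{"type":"array","items":{"type":"number"}}},"claw":{"type":"number"},"newtons":{"type":"number"}},"required":["rows"]}

```bash
mkdir -p pics; cat > h.py <<'E'
import numpy as np, cv2
from bench import r
from scipy.spatial.transform import Rotation as R
def att(f):
    a=np.array(f["attitude"],float)
    return a if a.shape==(3,3) else (R.from_rotvec(a).as_matrix() if a.size==3 else R.from_quat(a).as_matrix())
def ray(f,px):
    u=cv2.undistortPoints(np.array([[px]],float),np.array(f["intrinsics"]),np.array(f["dist"]))[0,0]
    return np.array(f["eye"]),att(f)@np.array([u[0],-u[1],-1.0])
def at(f,px,z):
    e,d=ray(f,px); return e+d*(z-e[2])/d[2]
def proj(f,p):
    c=att(f).T@(np.array(p)-np.array(f["eye"])); c=np.array([[c[0],-c[1],-c[2]]])
    return cv2.projectPoints(c,np.zeros(3),np.zeros(3),np.array(f["intrinsics"]),np.array(f["dist"]))[0][0,0]
def save(f,n,crop=None,s=1):
    p=f["pixels"][:,:,::-1]
    if crop: x,y,w,h=crop; p=p[y:y+h,x:x+w]
    cv2.imwrite("pics/"+n,cv2.resize(p,None,fx=s,fy=s,interpolation=cv2.INTER_CUBIC))
Z=dict(keeper_pivot=.076,keeper_knob=.076,plate_center=.008,plate_pins=.008,plate_foot=.008,plate_top=.008,stand=0,offcut=0,sander=0,tape=0,plate=0)
def to_tool(dp):
    o=r.get_obs(); return R.from_rotvec(o["orientation"]).as_matrix().T@np.array(dp)/.25
E
python3 - <<'E'
from h import *
np.set_printoptions(precision=4,suppress=True)
o=r.get_obs(); print(o)
for n in ("top","scene"):
    f=r.grab_frame(n); save(f,n+"0.png"); print(n,f["eye"],f["attitude"])
    for t in Z:
        for d in r.landmark_of(f,t)[:3]: print(n,t,round(d["conf"],2),np.round(d["point"],1),at(f,d["point"],Z[t]))
E
```

```text
{'clock': 0.0, 'joints': array([-1.2401,  0.4778,  0.0224,  1.5565, -0.0115,  1.1093, -0.0831]), 'qvel': array([ 0.0001,  0.0007, -0.0004,  0.0014,  0.0001,  0.0012, -0.0004]), 'tau': array([  0.0005, -59.6449,   1.6084, -28.1206,   0.0125,   0.0089,
        -0.    ]), 'tcp_pos': array([0.2865, 0.6105, 0.2303]), 'orientation': array([-0.6837, -3.066 ,  0.0029]), 'contact_force': array([-0.3312, -0.216 ,  0.0828]), 'moment': array([0.0147, 0.0407, 0.0018]), 'gripper_force': 0.0, 'grip_width': 0.08560332971187558}
top [0.4864 0.0658 1.2532] [ 0.0528 -0.0638 -1.5784]
top keeper_pivot 0.58 [321.7 181. ] [0.642  0.0307 0.076 ]
top keeper_pivot 0.56 [251.8 209.1] [0.5579 0.2434 0.076 ]
top keeper_knob 0.53 [285.5 201.8] [0.5792 0.1413 0.076 ]
top keeper_knob 0.51 [372.4 187.4] [ 0.6211 -0.1237  0.076 ]
top plate_center 0.81 [371.7 217.9] [ 0.5306 -0.1304  0.008 ]
top plate_pins 0.71 [373.2 232.2] [ 0.4848 -0.1343  0.008 ]
top plate_foot 0.83 [370.3 203.4] [ 0.5772 -0.1268  0.008 ]
top plate_top 0.56 [375.8 235.4] [ 0.4745 -0.1424  0.008 ]
top plate_top 0.53 [204.9 179.6] [0.6585 0.405  0.0
[... 685 characters left out ...]
cene keeper_knob 0.5 [306.6 186.5] [0.5664 0.1211 0.076 ]
scene keeper_knob 0.4 [354.5 301.7] [ 0.4138 -0.347   0.076 ]
scene plate_center 0.69 [337.1 252.4] [ 0.5131 -0.1389  0.008 ]
scene plate_pins 0.6 [330.4 255.1] [ 0.4883 -0.1357  0.008 ]
scene plate_foot 0.68 [349.1 240. ] [ 0.5783 -0.1186  0.008 ]
scene plate_top 0.81 [327.7 254.6] [ 0.4822 -0.1292  0.008 ]
scene stand 0.81 [363.  216.8] [ 0.6912 -0.0551  0.    ]
scene stand 0.73 [302.9 192.4] [0.5828 0.1714 0.    ]
scene offcut 0.69 [357.2 306. ] [ 0.4463 -0.3283  0.    ]
scene sander 0.7 [258.3 164.6] [0.5229 0.4116 0.    ]
scene tape 0.57 [290.9 154.9] [0.6676 0.3926 0.    ]
scene plate 0.66 [339.7 247.3] [ 0.5374 -0.1213  0.    ]
```

View pics/top0.png

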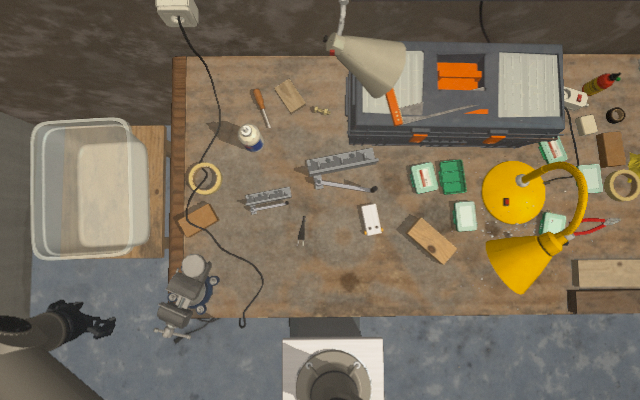

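View pics/scene0.png

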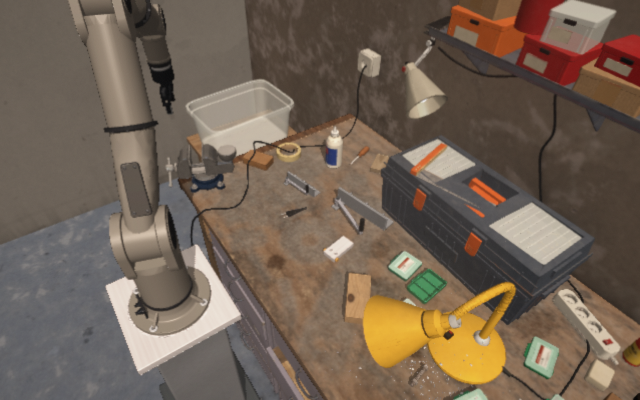

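Top view: the larger stand's fence runs (307,165)–(375,152), with its pivot at (320,181) and knob at (373,188). The plate is at (371,219).
Possible mix-ups: the small stand at (268,200) with its knob at (286,202). The light boxes at (425,178) and (465,215) could pass for the plate. I choose the large stand and the plate with two holes and side caps, and check both in a crop.

```bash
python3 - <<'E'
from h import *
np.set_printoptions(precision=4,suppress=True)
f=r.grab_frame("top"); save(f,"crop1.png",(230,130,180,130),4)
o=r.get_obs(); M=R.from_rotvec(o["orientation"]).as_matrix(); print(M)
# target tool: down, tool y along stand y (yaw .19) either sign
for s in (1,-1):
    y=s*np.array([-.19,.98,0]); y/=np.linalg.norm(y); z=np.array([0,0,-1.]); T=np.c_[np.cross(y,z),y,z]
    print("turn",s,R.from_matrix(M.T@T).as_rotvec()/(np.pi/2))
print("shift",to_tool(np.array([.56,-.10,.30])-o["tcp_pos"]))
E
```

```text
[[-0.9053  0.4249  0.    ]
 [ 0.4249  0.9053  0.    ]
 [ 0.      0.     -1.    ]]
turn 1 [ 0.      0.     -0.4013]
turn -1 [ 0.     -0.      1.5987]
shift [-2.1978 -2.1105 -0.2748]
```

View pics/crop1.png

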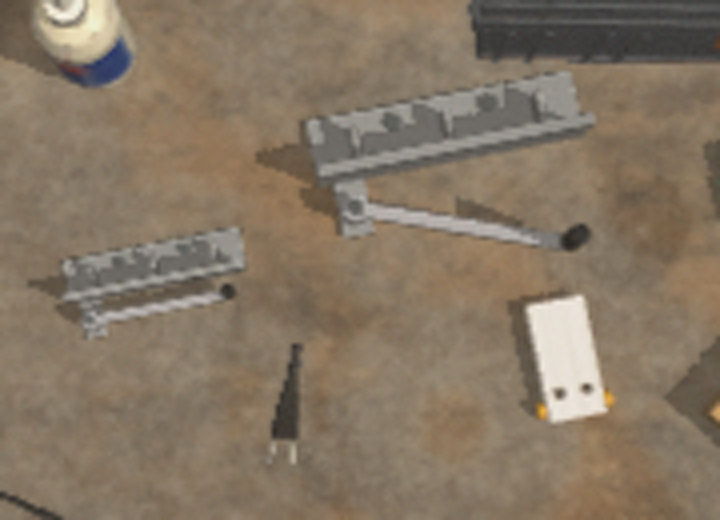

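The crop shows the large stand (pivot at crop (355,208), knob at (575,237)) and the plate with two holes and brass caps at (567,360). The choice is confirmed, so I'm moving above them.

Request:
apply_moves --pt "-0.74 -0.7 -0.09 0 0 0" --pt "-0.74 -0.7 -0.09 0 0 0" --pt "-0.74 -0.7 -0.09 0 0 0" --pt "-0.74 -0.7 -0.09 0 0 0" --pt "-0.74 -0.7 -0.09 0 0 0" --claw 0.4 --newtons 25

```text
clock: 1.88
tcp_pos: [0.3827, 0.3692, 0.2546]
orientation: [0.696, 3.062, -0.0]
contact_force: [-0.2, 0.3, 0.1]
grip_width: 0.0344
gripper_force: 0.0
```

Request:
apply_moves --pt "-0.74 -0.7 -0.09 0 0 0" --pt "-0.74 -0.7 -0.09 0 0 0" --pt "-0.74 -0.7 -0.09 0 0 0" --pt "-0.74 -0.7 -0.09 0 0 0" --pt "-0.74 -0.7 -0.09 0 0 0"

```text
clock: 2.5
tcp_pos: [0.4747, 0.133, 0.277]
orientation: [0.695, 3.062, 0.0]
contact_force: [-0.4, 0.7, 0.1]
grip_width: 0.0343
gripper_force: 0.0
```

Request:
apply_moves --pt "-0.72 -0.71 -0.09 0 0 -0.4" --pt "-0.72 -0.71 -0.09 0 0 -0.4" --pt "-0.72 -0.71 -0.09 0 0 -0.4" --pt "-0.72 -0.71 -0.09 0 0 -0.4" --pt "-0.72 -0.71 -0.09 0 0 -0.4"

```text
clock: 3.12
tcp_pos: [0.5616, -0.102, 0.299]
orientation: [-0.297, 3.127, -0.001]
contact_force: [1.5, 0.2, 0.6]
grip_width: 0.0341
gripper_force: 0.0
```

```bash
python3 - <<'E'
from h import *
np.set_printoptions(precision=4,suppress=True)
f=r.grab_frame("wrist"); save(f,"w1.png"); o=r.get_obs(); print(o["clock"],o["tcp_pos"],R.from_rotvec(o["orientation"]).as_matrix(),f["eye"],f["attitude"],o["contact_force"])
for t in ["stand","keeper_pivot","keeper_knob","plate_center","plate_pins","plate_foot","plate_top","plate"]:
    for d in r.landmark_of(f,t)[:2]: print(t,round(d["conf"],2),np.round(d["point"],1),at(f,d["point"],Z[t]))
E
```

```text
3.175 [ 0.5623 -0.1056  0.2994] [[-0.9829 -0.1839  0.002 ]
 [-0.1839  0.9829 -0.0029]
 [-0.0014 -0.0032 -1.    ]] [ 0.4891 -0.1156  0.4421] [-0.2145 -0.2597  1.7468] [ 0.9447 -2.3645  0.9694]
stand 0.83 [492.4 206.1] [0.5866 0.1894 0.    ]
stand 0.82 [334.2 234.4] [ 0.6858 -0.057   0.    ]
keeper_pivot 0.87 [411.1 241.8] [0.6426 0.0425 0.076 ]
keeper_pivot 0.86 [557.6 207.1] [0.5542 0.2258 0.076 ]
keeper_knob 0.67 [292.2 204.3] [ 0.619  -0.1323  0.076 ]
keeper_knob 0.61 [481.8 208.5] [0.5759 0.1239 0.076 ]
plate_center 0.71 [310.7 131.9] [ 0.5247 -0.1264  0.008 ]
plate_pins 0.72 [311.6 103.4] [ 0.4845 -0.1323  0.008 ]
plate_foot 0.91 [310.6 161.4] [ 0.5687 -0.1186  0.008 ]
plate_top 0.93 [311.5  98.8] [ 0.4782 -0.1336  0.008 ]
plate_top 0.68 [187.4  59. ] [ 0.4589 -0.3136  0.008 ]
```

View pics/w1.png

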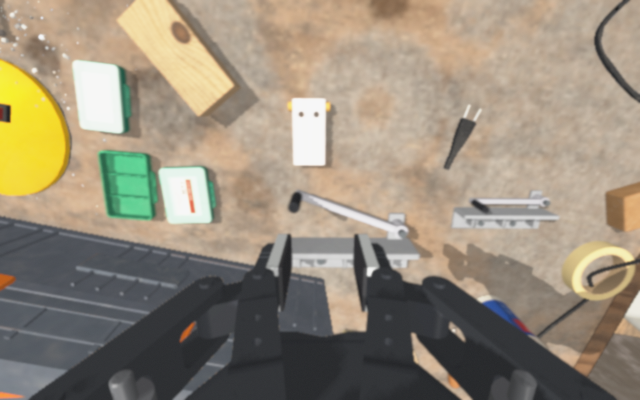

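The wrist view shows the knob at (294,203), the pivot at (400,232), the fence along row 240 parallel to the finger line, and the plate at (310,132). All agree with the other views. Next I take the knob from above.

Request:
apply_moves --pt "-0.206 -0.128 0 0 0 0" --pt "-0.206 -0.128 0.2 0 0 0" --pt "-0.206 -0.128 0.45 0 0 0" --pt "-0.206 -0.128 0.7 0 0 0" --pt "-0.206 -0.128 0.8 0 0 0"

```text
clock: 4.2
tcp_pos: [0.6146, -0.1201, 0.0947]
orientation: [0.299, -3.121, -0.003]
contact_force: [0.2, -0.2, -0.1]
grip_width: 0.0345
gripper_force: 0.0
```

```bash
python3 - <<'E'
from h import *
np.set_printoptions(precision=4,suppress=True)
f=r.grab_frame("wrist"); save(f,"w2.png",(120,150,400,250),1.5); o=r.get_obs(); print(o["clock"],o["tcp_pos"])
for t in ["keeper_pivot","keeper_knob"]:
    for d in r.landmark_of(f,t)[:2]: print(t,round(d["conf"],2),np.round(d["point"],1),at(f,d["point"],Z[t]))
print("tcp px",proj(f,o["tcp_pos"]))
E
```

```text
4.25 [ 0.6138 -0.12    0.0929]
keeper_pivot 0.82 [542.5 313.5] [0.6449 0.0403 0.076 ]
keeper_knob 0.77 [309.6 235. ] [ 0.6172 -0.1272  0.076 ]
tcp px [322.1116 244.2636]
```

View pics/w2.png

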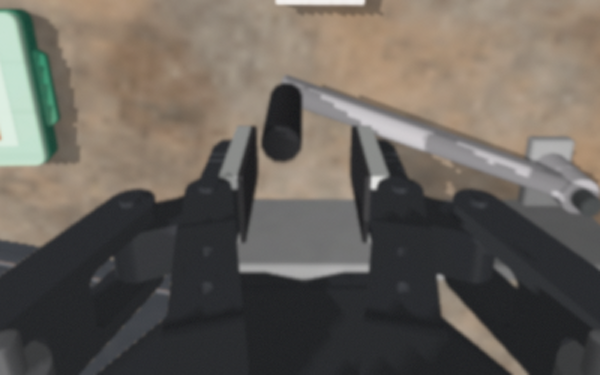

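The crop shows the knob top about 8 mm left of the finger midline, so I correct that, descend and close.

Request:
apply_moves --pt "-0.01 -0.031 -0.02 0 0 0" --pt "-0.01 -0.031 -0.02 0 0 0" --pt "-0.01 -0.031 0.132 0 0 0" --pt "-0.01 -0.031 0.132 0 0 0"

```text
clock: 4.85
tcp_pos: [0.6195, -0.1285, 0.0647]
orientation: [0.297, -3.124, -0.002]
contact_force: [0.5, -0.4, 0.7]
grip_width: 0.0345
gripper_force: 0.0
```

Request:
apply_moves --pt "0 0 0 0 0 0" --pt "0 0 0 0 0 0" --pt "0 0 0 0 0 0" --pt "0 0 0 0 0 0" --claw 0 --newtons 25

```text
clock: 5.35
tcp_pos: [0.6225, -0.1277, 0.0672]
orientation: [-0.299, 3.125, 0.002]
contact_force: [0.6, 5.8, 3.6]
grip_width: 0.0153
gripper_force: 26.4
```

```bash
python3 - <<'E'
from h import *
np.set_printoptions(precision=4,suppress=True)
o=r.get_obs(); M=R.from_rotvec(o["orientation"]).as_matrix(); p=o["tcp_pos"]; print(p,o["grip_width"],o["contact_force"],M)
piv=np.array([.6437,.0412]); k=p[:2]; rad=np.linalg.norm(k-piv); a0=np.arctan2(*(k-piv)[::-1]); print("rad",rad,"head",a0)
# arc of knob radius .17 from current heading
for i in range(1,14):
    a=a0-i*(1.98-.32)/12; q=piv+.17*np.array([np.cos(a),np.sin(a)]); q0=piv+.17*np.array([np.cos(a0),np.sin(a0)])
    print(i,(M.T@np.r_[q-q0,0]/.25)[:2])
E
```

```text
[ 0.6225 -0.1277  0.0672] 0.015256541375624034 [0.6326 5.8087 3.6211] [[-0.9819 -0.1894  0.0026]
 [-0.1894  0.9819  0.0013]
 [-0.0028  0.0007 -1.    ]]
rad 0.17027709510595526 head -1.6958023328068417
1 [0.0871 0.0353]
2 [0.1685 0.0822]
3 [0.2427 0.1399]
4 [0.3082 0.2074]
5 [0.3638 0.2831]
6 [0.4084 0.3659]
7 [0.4412 0.454 ]
8 [0.4615 0.5457]
9 [0.469  0.6394]
10 [0.4634 0.7333]
11 [0.445  0.8254]
12 [0.4141 0.9142]
13 [0.3712 0.9978]
```

Request:
apply_moves --pt "0.087 0.035 0 0 0 0" --pt "0.169 0.082 0 0 0 0" --pt "0.243 0.14 0 0 0 0" --pt "0.308 0.207 0 0 0 0" --pt "0.364 0.283 0 0 0 0"

```text
clock: 5.98
tcp_pos: [0.5208, -0.0759, 0.0672]
orientation: [-0.296, 3.121, -0.001]
contact_force: [7.8, 6.0, -2.6]
grip_width: 0.0153
gripper_force: 25.8
```

Request:
apply_moves --pt "0.044 0.083 0 0 0 0" --pt "0.077 0.171 0 0 0 0" --pt "0.098 0.263 0 0 0 0" --pt "0.105 0.356 0 0 0 0" --pt "0.1 0.45 0 0 0 0"

```text
clock: 6.6
tcp_pos: [0.4723, 0.0278, 0.0668]
orientation: [-0.292, 3.128, -0.002]
contact_force: [0.2, -2.3, 7.2]
grip_width: 0.0147
gripper_force: 26.9
```

Request:
apply_moves --pt "-0.019 0.092 0 0 0 0" --pt "-0.05 0.18 0 0 0 0" --pt "-0.05 0.18 0 0 0 0"

```text
clock: 6.98
tcp_pos: [0.4766, 0.0767, 0.0666]
orientation: [-0.3, 3.127, 0.001]
contact_force: [-4.6, 0.2, 8.6]
grip_width: 0.015
gripper_force: 27.2
```

Request:
apply_moves --pt "0 0 0 0 0 0" --pt "0 0 0 0 0 0" --pt "0 0 0 0 0 0" --claw 0.4

```text
clock: 7.35
tcp_pos: [0.4766, 0.0751, 0.0659]
orientation: [-0.296, 3.127, -0.0]
contact_force: [-0.1, -0.4, -0.2]
grip_width: 0.0341
gripper_force: 0.0
```

Request:
apply_moves --pt "0 0 -0.1 0 0 0" --pt "0 0 -0.3 0 0 0" --pt "0 0 -0.5 0 0 0" --pt "0 0 -0.5 0 0 0"

```text
clock: 7.85
tcp_pos: [0.479, 0.0759, 0.1943]
orientation: [-0.296, 3.12, 0.004]
contact_force: [-0.3, -0.1, -1.0]
grip_width: 0.0343
gripper_force: 0.0
```

```bash
python3 - <<'E'
from h import *
np.set_printoptions(precision=4,suppress=True)
o=r.get_obs(); print(o["clock"],o["tcp_pos"],R.from_rotvec(o["orientation"]).as_matrix())
for n in ("wrist","top"):
    f=r.grab_frame(n); save(f,n+"3.png")
    for t in ["stand","keeper_pivot","keeper_knob","plate_center","plate_pins","plate_foot"]:
        for d in r.landmark_of(f,t)[:2]: print(n,t,round(d["conf"],2),np.round(d["point"],1),at(f,d["point"],Z[t]))
E
```

```text
7.85 [0.479  0.0759 0.1943] [[-0.9822 -0.1878  0.0071]
 [-0.1878  0.9822  0.003 ]
 [-0.0076  0.0016 -1.    ]]
wrist stand 0.93 [389.6 265.2] [0.5887 0.1903 0.    ]
wrist keeper_pivot 0.72 [518.7 327.6] [0.598  0.3264 0.076 ]
wrist keeper_knob 0.78 [321.5 189.4] [0.4797 0.076  0.076 ]
wrist plate_center 0.87 [145.2 178.8] [ 0.5256 -0.1295  0.008 ]
wrist plate_pins 0.66 [142.4 145.1] [ 0.4856 -0.133   0.008 ]
wrist plate_foot 0.67 [152.8 215.5] [ 0.5716 -0.1199  0.008 ]
top stand 0.89 [345.5 167.2] [ 0.6967 -0.0495  0.    ]
top stand 0.77 [271.1 203.9] [0.5788 0.1927 0.    ]
top keeper_pivot 0.83 [319.2 181.8] [0.6396 0.0384 0.076 ]
top keeper_pivot 0.77 [251.8 205.8] [0.5679 0.2435 0.076 ]
top keeper_knob 0.62 [284.8 199. ] [0.5878 0.1434 0.076 ]
top plate_center 0.74 [371.9 217.3] [ 0.5325 -0.1311  0.008 ]
top plate_pins 0.85 [375.4 230. ] [ 0.4918 -0.1415  0.008 ]
top plate_foot 0.81 [371.8 205.8] [ 0.5694 -0.1315  0.008 ]
```

View pics/wrist3.png

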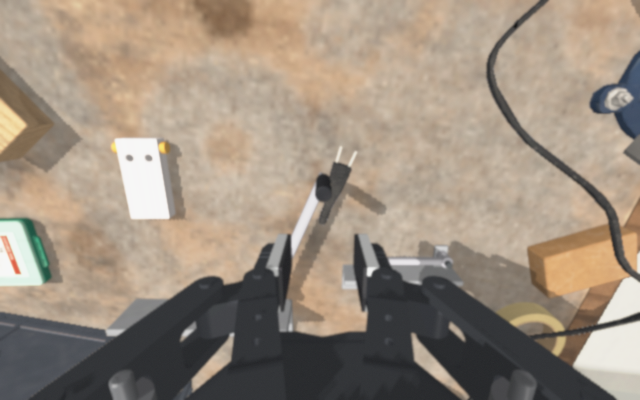

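The keeper is open at about 1.96 rad, with the knob at (322,187) px. The plate is untouched at (145,178). I open the gripper and go above the pins.

Request:
apply_moves --pt "0.127 -0.833 0 0 0 0" --pt "0.127 -0.833 0 0 0 0" --pt "0.127 -0.833 0 0 0 0" --pt "0.127 -0.833 0 0 0 0" --pt "0.127 -0.833 0 0 0 0" --claw 1

```text
clock: 9.18
tcp_pos: [0.4842, -0.137, 0.1909]
orientation: [-0.29, 3.128, -0.001]
contact_force: [-0.1, 0.6, -0.4]
grip_width: 0.0852
gripper_force: 0.0
```

```bash
python3 - <<'E'
from h import *
np.set_printoptions(precision=4,suppress=True)
f=r.grab_frame("wrist"); save(f,"w4.png"); o=r.get_obs(); print(o["clock"],o["tcp_pos"],o["grip_width"],R.from_rotvec(o["orientation"]).as_matrix())
for t in ["stand","keeper_pivot","plate_center","plate_pins","plate_foot","plate_top"]:
    for d in r.landmark_of(f,t)[:1]: print(t,round(d["conf"],2),np.round(d["point"],1),at(f,d["point"],Z[t]))
for t,z in (("plate",.016),("stand",.06)):
    for d in r.outline_of(f,t)[:1]:
        c=max(cv2.findContours(d["pixels"].astype(np.uint8),0,1)[0],key=cv2.contourArea)[:,0]
        w=np.array([at(f,q,z)[:2] for q in c.astype(float)]); print(t,d["conf"],d["rect"],cv2.minAreaRect((w*1000).astype(np.float32)))
E
```

```text
9.225 [ 0.4844 -0.135   0.1907] 0.08551937954728218 [[-0.9824 -0.1869 -0.0002]
 [-0.1869  0.9824  0.0002]
 [ 0.0001  0.0002 -1.    ]]
stand 0.92 [349.2 319.4] [ 0.6856 -0.0597  0.    ]
plate_center 0.74 [322.4 207.6] [ 0.5244 -0.1288  0.008 ]
plate_pins 0.56 [325.9 178.5] [ 0.4879 -0.1315  0.008 ]
plate_foot 0.66 [324.3 241.6] [ 0.5687 -0.118   0.008 ]
plate 0.84 [298.8, 169.2, 49.6, 75.8] ((523.9835205078125, -127.60934448242188), (98.391845703125, 58.99583435058594), 10.644783973693848)
stand 0.67 [494.4, 271.1, 133.5, 42.5] ((555.317138671875, 157.94677734375), (59.361473083496094, 160.47955322265625), 8.527862548828125)
```

View pics/w4.png

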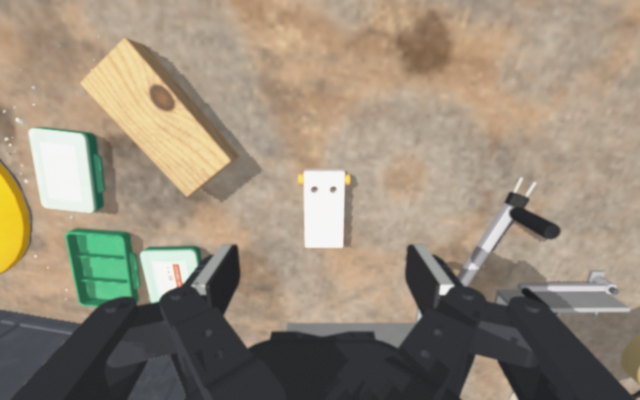

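The plate is square to the fingers (10.6° against 10.8° for the tool), with its caps at (300,178) and (348,178). Descending.

Request:
apply_moves --pt "-0.013 0.002 0.2 0 0 0" --pt "-0.013 0.002 0.4 0 0 0" --pt "-0.013 0.002 0.6 0 0 0" --pt "-0.013 0.002 0.715 0 0 0" --pt "-0.013 0.002 0.715 0 0 0"

```text
clock: 10.25
tcp_pos: [0.486, -0.1333, 0.0104]
orientation: [0.297, -3.123, -0.001]
contact_force: [-1.1, 0.4, -0.2]
grip_width: 0.085
gripper_force: 0.0
```

```bash
python3 - <<'E'
from h import *
np.set_printoptions(precision=4,suppress=True)
f=r.grab_frame("wrist"); save(f,"w5.png",(200,180,260,220),2.5); o=r.get_obs(); print(o["clock"],o["tcp_pos"],o["contact_force"])
for t in ["plate_center","plate_pins"]:
    for d in r.landmark_of(f,t)[:1]: print(t,round(d["conf"],2),np.round(d["point"],1),at(f,d["point"],Z[t]))
E
```

```text
10.3 [ 0.4872 -0.1336  0.0118] [ 0.4254 -0.385  -0.1896]
plate_center 0.87 [316.5 300.3] [ 0.5226 -0.1293  0.008 ]
plate_pins 0.92 [315.6 247.3] [ 0.488  -0.1363  0.008 ]
```

View pics/w5.png

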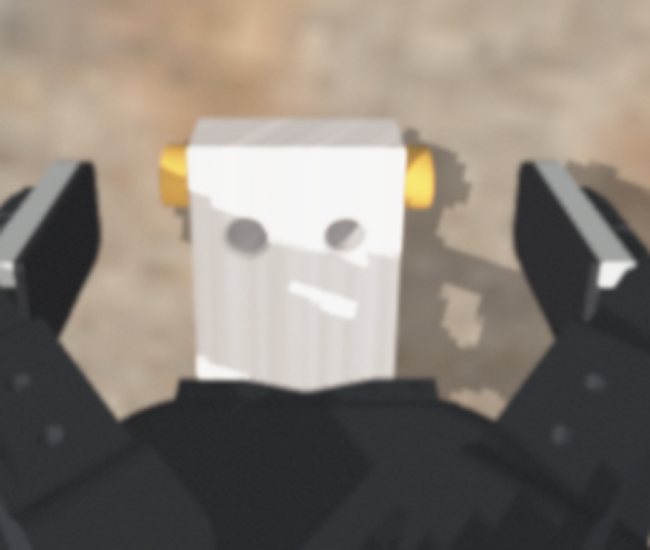

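The caps at crop (175,177) and (420,180) sit centred between the pads. Going down the last 15 mm and pinching.

Request:
apply_moves --pt "0 -0.007 0.06 0 0 0" --pt "0 -0.007 0.06 0 0 0" --pt "0 -0.007 0.06 0 0 0"

```text
clock: 10.78
tcp_pos: [0.4879, -0.1355, -0.0028]
orientation: [-0.297, 3.127, 0.0]
contact_force: [0.3, -0.2, -0.3]
grip_width: 0.0858
gripper_force: 0.0
```

Request:
apply_moves --pt "0 0 0 0 0 0" --pt "0 0 0 0 0 0" --pt "0 0 0 0 0 0" --pt "0 0 0 0 0 0" --claw 0 --newtons 45

```text
clock: 11.28
tcp_pos: [0.4881, -0.1354, -0.0024]
orientation: [-0.297, 3.127, 0.0]
contact_force: [-1.9, 1.1, 6.7]
grip_width: 0.0587
gripper_force: 46.8
```

```bash
python3 - <<'E'
from h import *
np.set_printoptions(precision=4,suppress=True)
o=r.get_obs(); print(o["clock"],o["tcp_pos"],o["contact_force"],o["grip_width"],o["gripper_force"])
E
```

```text
11.275 [ 0.4881 -0.1354 -0.0024] [-1.9288  1.0939  6.7143] 0.058673768305026554 46.79999649524689
```

Request:
apply_moves --pt "-0.05 0.02 -0.006 0 0 0" --pt "-0.14 0.056 -0.006 0 0 0" --pt "-0.24 0.096 -0.006 0 0 0" --pt "-0.34 0.136 -0.006 0 0 0" --pt "-0.42 0.168 -0.006 0 0 0"

```text
clock: 11.9
tcp_pos: [0.5845, -0.0727, -0.0016]
orientation: [-0.3, 3.127, 0.0]
contact_force: [-0.3, -0.6, -1.0]
grip_width: 0.0581
gripper_force: 48.3
```

```bash
python3 - <<'E'
from h import *
np.set_printoptions(precision=4,suppress=True)
o=r.get_obs(); print(o["clock"],o["tcp_pos"],o["contact_force"],o["grip_width"],o["gripper_force"])
ys=np.array([-.185,.983]); xs=np.array([.983,.185])
for n in ("top","scene","wrist"):
    f=r.grab_frame(n); save(f,n+"6.png")
    for t in ["stand","keeper_pivot","plate_center","plate_pins","plate_foot"]:
        for d in r.landmark_of(f,t)[:2]: p=at(f,d["point"],Z[t]); print(n,t,round(d["conf"],2),np.round(d["point"],1),p,"xs,ys",xs@p[:2],ys@p[:2])
print(xs@o["tcp_pos"][:2],ys@o["tcp_pos"][:2])
E
```

```text
11.9 [ 0.5845 -0.0727 -0.0016] [-0.2551 -0.5959 -0.9637] 0.058074792970402044 48.32188546657562
top stand 0.96 [272.7 202.4] [0.5836 0.1875 0.    ] xs,ys 0.6083952816083095 0.07633533437298504
top stand 0.57 [343.4 166.8] [ 0.698  -0.0427  0.    ] xs,ys 0.6782686562609765 -0.1711259665024493
top keeper_pivot 0.71 [321.5 181.6] [0.6401 0.0313 0.076 ] xs,ys 0.6350490725713347 -0.08761342444621052
top keeper_pivot 0.6 [250.1 209.7] [0.5561 0.2486 0.076 ] xs,ys 0.5926437155824789 0.14145845211170163
top plate_center 0.4 [352.1 191.4] [ 0.6165 -0.0689  0.008 ] xs,ys 0.5932310060229765 -0.1817768506046809
top plate_foot 0.5 [347.7 175.4] [ 0.6685 -0.0555  0.008 ] xs,ys 0.6468882150530689 -0.17824951468959663
scene stand 0.92 [302.8 190.7] [0.5877 0.1796 0.    ] xs,ys 0.6108903671792945 0.06780514620988087
scene stand 0.61 [360.2 215.4] [ 0.6872 -0.0441  0.    ] xs,ys 0.6673941540435824 -0.170463655097581
scene keeper_pivot 0.67 [288.2 175. ] [0.545  0.2115 0.076 ] xs,ys 0.5748286677049796 0.10703653578181892
scene keeper_pivot 0.62 [349.8 226.4] [ 0.5761 -0.1177  0.076 ] xs,ys 0.5444945711751892 -0.22222062049838073
scene plate_center 0.67 [347.8 227.4] [ 0.6097 -0.0709  0.008 ] xs,ys 0.5862285944590192 -0.18248484312448462
scene plate_pins 0.67 [294.5 204.2] [0.5178 0.1282 0.008 ] xs,ys 0.5327301659574851 0.030187250726297944
scene plate_pins 0.41 [344.4 230.9] [ 0.5901 -0.0773  0.008 ] xs,ys 0.5657477741685996 -0.1851076337672395
scene plate_foot 0.64 [361.1 218.8] [ 0.6739 -0.0645  0.008 ] xs,ys 0.6505146696016189 -0.18808600402608774
scene plate_foot 0.49 [343.3 232.1] [ 0.5836 -0.0795  0.008 ] xs,ys 0.5589637305705607 -0.18615442482178216
wrist plate_center 0.61 [319.9 316.4] [ 0.6206 -0.0686  0.008 ] xs,ys 0.5973813022798634 -0.1822880369727922
wrist plate_pins 0.62 [323.2 256.7] [ 0.5831 -0.074   0.008 ] xs,ys 0.5595143224562955 -0.18057594664565738
0.5611614526361454 -0.1796117021332003
```

The pivot from the grip arc (0.6437, 0.0412) puts the fence face 21 mm ahead, and the lateral position is within 2 mm. Butting the plate against it.

Request:
apply_moves --pt "-0.04 0.004 0 0 0 0" --pt "-0.072 0.005 0 0 0 0" --pt "-0.084 0.005 0 0 0 0" --pt "-0.084 0.005 0 0 0 0"

```text
clock: 13.3
tcp_pos: [0.604, -0.069, -0.0015]
orientation: [-0.298, 3.127, -0.0]
contact_force: [0.3, 0.5, -0.2]
grip_width: 0.0584
gripper_force: 48.4
```

Request:
apply_moves --pt "-0.008 0 0 0 0 0" --pt "-0.008 0 0 0 0 0"

```text
clock: 13.55
tcp_pos: [0.6047, -0.069, -0.0017]
orientation: [0.297, -3.126, -0.0]
contact_force: [-2.1, -0.2, -1.2]
grip_width: 0.0586
gripper_force: 48.4
```

Request:
apply_moves --pt "-0.012 0 0 0 0 0" --pt "-0.012 0 0 0 0 0"

```text
clock: 13.8
tcp_pos: [0.6048, -0.069, -0.0022]
orientation: [0.295, -3.121, -0.001]
contact_force: [-9.9, -1.4, 3.2]
grip_width: 0.0584
gripper_force: 48.8
```

Contact is at 84.6 mm from the computed fence face, as it must be. Tipping along the arc, to 75° first.

Request:
apply_moves --pt "0.01 0 -0.04 0 0 0" --pt "0.007 0 -0.083 0 0 0" --pt "-0.004 0 -0.123 0 0 0" --pt "-0.019 0 -0.161 0 0 0" --pt "-0.04 0 -0.195 0 0 0"

```text
clock: 14.42
tcp_pos: [0.6162, -0.0669, 0.0482]
orientation: [0.296, -3.124, -0.001]
contact_force: [-9.2, -1.7, 4.7]
grip_width: 0.0584
gripper_force: 49.1
```

Request:
apply_moves --pt "-0.026 0 -0.031 0 0 0" --pt "-0.057 0 -0.057 0 0 0" --pt "-0.091 0 -0.078 0 0 0" --pt "-0.129 0 -0.093 0 0 0" --pt "-0.17 0 -0.104 0 0 0"

```text
clock: 15.05
tcp_pos: [0.6615, -0.0582, 0.0739]
orientation: [-0.297, 3.126, -0.0]
contact_force: [0.1, -0.9, -0.1]
grip_width: 0.0584
gripper_force: 49.1
```

```bash
python3 - <<'E'
from h import *
np.set_printoptions(precision=4,suppress=True)
o=r.get_obs(); print(o["clock"],o["tcp_pos"],o["contact_force"],o["grip_width"]); p=o["tcp_pos"]
print("pin rel",.983*p[0]+.185*p[1]-.6663,p[2]+.0018+.008)
f=r.grab_frame("scene"); save(f,"s7.png",(270,140,160,120),5)
E
```

```text
15.05 [ 0.6615 -0.0582  0.0739] [ 0.0795 -0.911  -0.0583] 0.058445199077956526
pin rel -0.026859833670137334 0.08366449465407927
```

View pics/s7.png

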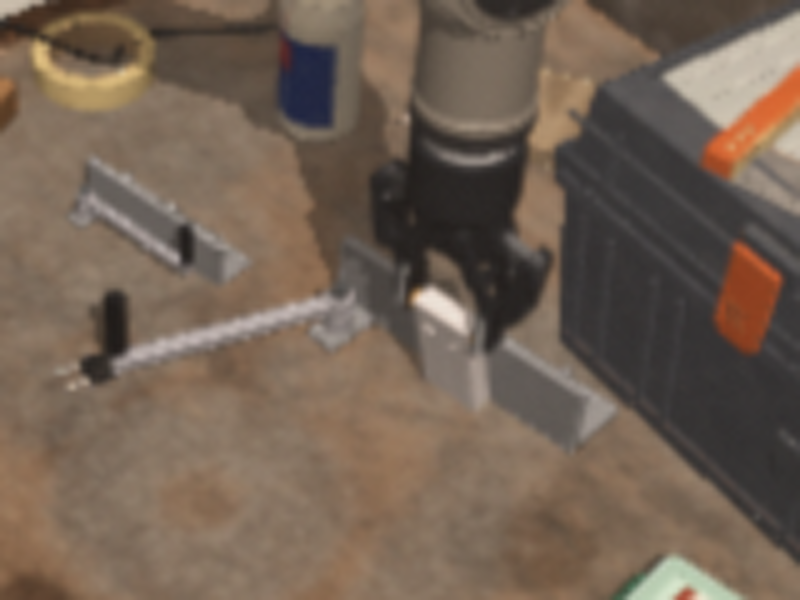

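At 72° the plate follows with its foot on the bench and against the fence. Finishing the tip up, then pressing lightly against the fence.

Request:
apply_moves --pt "-0.02 0 -0.002 0 0 0" --pt "-0.04 0 -0.003 0 0 0" --pt "-0.06 0 -0.003 0 0 0" --pt "-0.076 0 -0.003 0 0 0" --pt "-0.076 0 -0.003 0 0 0"

```text
clock: 15.72
tcp_pos: [0.6794, -0.0548, 0.0743]
orientation: [-0.297, 3.126, -0.0]
contact_force: [-0.1, -0.4, 5.0]
grip_width: 0.0586
gripper_force: 49.6
```

Request:
apply_moves --pt "-0.012 0 0 0 0 0" --pt "-0.012 0 0 0 0 0" --pt "-0.012 0 0 0 0 0"

```text
clock: 16.1
tcp_pos: [0.68, -0.0547, 0.0742]
orientation: [0.296, -3.124, -0.001]
contact_force: [-4.7, -1.1, 10.7]
grip_width: 0.0582
gripper_force: 50.1
```

```bash
python3 - <<'E'
from h import *
np.set_printoptions(precision=4,suppress=True)
o=r.get_obs(); print(o["clock"],o["tcp_pos"],o["contact_force"],o["grip_width"]); p=o["tcp_pos"]
print("pin rel",.983*p[0]+.185*p[1]-.6663,p[2]+.0018+.008)
f=r.grab_frame("scene"); save(f,"s8.png",(330,170,80,70),8)
E
```

```text
16.1 [ 0.68   -0.0547  0.0742] [-4.6807 -1.0961 10.6974] 0.0582353066145192
pin rel -0.007993699824020761 0.08401724022377666
```

View pics/s8.png

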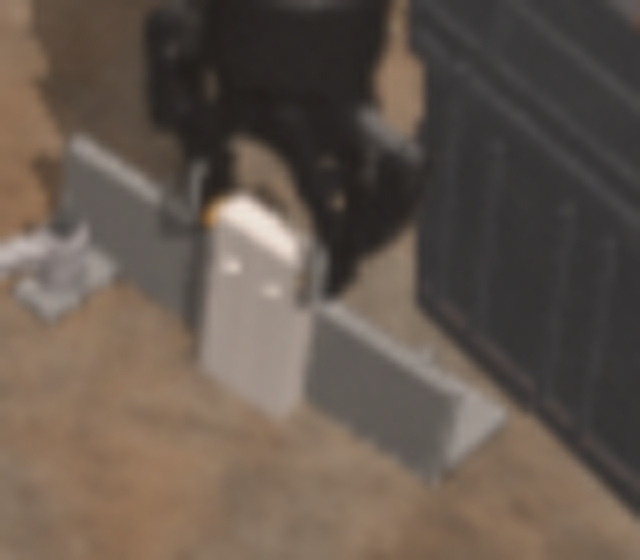

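Upright and flat: the pins are 8.0 mm from the fence and 84 mm high, as they must be. I release and rise.

Request:
apply_moves --pt "0.006 0 -0.004 0 0 0" --pt "0.006 0 -0.004 0 0 0"

```text
clock: 16.4
tcp_pos: [0.6796, -0.0544, 0.0744]
orientation: [0.297, -3.127, -0.0]
contact_force: [-0.2, -0.0, -1.1]
grip_width: 0.0585
gripper_force: 49.0
```

Request:
apply_moves --pt "0 0 0 0 0 0" --pt "0 0 0 0 0 0" --pt "0 0 0 0 0 0" --pt "0 0 0 0 0 0" --pt "0 0 0 0 0 0" --claw 1

```text
clock: 17.02
tcp_pos: [0.6801, -0.0545, 0.0751]
orientation: [-0.297, 3.127, 0.0]
contact_force: [-0.1, 0.1, 0.7]
grip_width: 0.0855
gripper_force: 0.0
```

Request:
apply_moves --pt "0 0 -0.08 0 0 0" --pt "0 0 -0.2 0 0 0" --pt "0 0 -0.4 0 0 0" --pt "0 0 -0.4 0 0 0"

```text
clock: 17.52
tcp_pos: [0.6833, -0.0555, 0.1814]
orientation: [-0.295, 3.118, -0.002]
contact_force: [-0.2, -0.6, -0.7]
grip_width: 0.0852
gripper_force: 0.0
```

```bash
python3 - <<'E'
from h import *
np.set_printoptions(precision=4,suppress=True)
o=r.get_obs(); print(o["clock"],o["tcp_pos"],o["contact_force"],o["grip_width"]); p=o["tcp_pos"]
M=R.from_rotvec(o["orientation"]).as_matrix()
print("to knob",to_tool([.477-p[0],.0757-p[1],0]))
f=r.grab_frame("scene"); 
for t in ("plate_top","plate_foot","plate_pins"):
    for d in r.landmark_of(f,t)[:1]: q=at(f,d["point"],dict(plate_top=.095,plate_foot=0,plate_pins=.0845)[t]);print(t,d["conf"],q,.983*q[0]+.185*q[1]-.6663,-.185*q[0]+.983*q[1]+.1786)
E
```

```text
17.525 [ 0.6833 -0.0555  0.1814] [-0.2076 -0.6068 -0.6646] 0.08523175999933257
to knob [ 0.7118  0.6706 -0.0081]
plate_top 0.82 [ 0.691  -0.0469  0.095 ] 0.004276396427573603 0.004634716491578789
plate_foot 0.6 [ 0.6849 -0.0503  0.    ] -0.002307319438952682 0.002429919965942884
plate_pins 0.69 [ 0.6871 -0.0597  0.0845] -0.0019400251482593056 -0.007217326089794224
```

Request:
apply_moves --pt "0.2 0.19 0 0 0 0" --pt "0.4 0.38 0 0 0 0" --pt "0.6 0.57 0 0 0 0" --pt "0.712 0.671 0 0 0 0" --pt "0.712 0.671 0 0 0 0" --claw 0.4

```text
clock: 18.35
tcp_pos: [0.4691, 0.0791, 0.1738]
orientation: [0.305, -3.122, -0.002]
contact_force: [0.5, -0.2, -0.8]
grip_width: 0.0343
gripper_force: 0.0
```

Request:
apply_moves --pt "0 0 0.2 0 0 0" --pt "0 0 0.28 0 0 0" --pt "0 0 0.28 0 0 0"

```text
clock: 18.73
tcp_pos: [0.4728, 0.0756, 0.1035]
orientation: [0.295, -3.124, 0.003]
contact_force: [0.7, -0.3, -1.1]
grip_width: 0.0343
gripper_force: 0.0
```

```bash
python3 - <<'E'
from h import *
np.set_printoptions(precision=4,suppress=True)
f=r.grab_frame("wrist"); o=r.get_obs(); p=o["tcp_pos"]; print(o["clock"],p,o["grip_width"])
for d in r.landmark_of(f,"keeper_knob")[:2]: print(d["conf"],d["point"],at(f,d["point"],.076))
print("to knob",to_tool([.477-p[0],.0757-p[1],.066-p[2]]))
E
```

```text
18.775 [0.4737 0.0759 0.1046] 0.034254507362443225
0.79 [321.1, 237.6] [0.4799 0.0766 0.076 ]
to knob [-0.0127 -0.0031  0.1543]
```

Request:
apply_moves --pt "-0.016 0 0 0 0 0" --pt "-0.016 0 0.1 0 0 0" --pt "-0.016 0 0.154 0 0 0" --pt "-0.016 0 0.154 0 0 0"

```text
clock: 19.32
tcp_pos: [0.4773, 0.0773, 0.0662]
orientation: [0.297, -3.126, 0.001]
contact_force: [0.0, 0.4, 0.8]
grip_width: 0.0342
gripper_force: 0.0
```

Request:
apply_moves --pt "0 0 0 0 0 0" --pt "0 0 0 0 0 0" --pt "0 0 0 0 0 0" --pt "0 0 0 0 0 0" --claw 0 --newtons 25

```text
clock: 19.82
tcp_pos: [0.4782, 0.0776, 0.0671]
orientation: [-0.297, 3.126, 0.001]
contact_force: [-0.5, 0.1, 6.2]
grip_width: 0.0151
gripper_force: 25.6
```

```bash
python3 - <<'E'
from h import *
np.set_printoptions(precision=3,suppress=True)
o=r.get_obs(); M=R.from_rotvec(o["orientation"]).as_matrix(); p=o["tcp_pos"]; print(o["clock"],p,o["grip_width"],o["contact_force"],M[0])
piv=np.array([.6437,.0412]); a0=np.arctan2(*(p[:2]-piv)[::-1])%(2*np.pi)
c=lambda a: piv+.17*np.array([np.cos(a),np.sin(a)])
a1=2*np.pi-1.386+.03; n=16
a=np.linspace(a0,a1,n+1); s=np.array([(M.T@np.r_[c(x)-c(a0),0]/.25)[:2] for x in a]); print(a0,a1)
for b in range(0,n,4): print(s[b+1:b+5]-s[b])
E
```

```text
19.825 [0.478 0.078 0.067] 0.015067341676264072 [-0.459  0.133  6.193] [-0.982 -0.188  0.001]
2.925150663215274 4.927185307179586
[[ 0.029 -0.08 ]
 [ 0.047 -0.163]
 [ 0.055 -0.248]
 [ 0.052 -0.333]]
[[-0.013 -0.084]
 [-0.037 -0.166]
 [-0.071 -0.244]
 [-0.114 -0.317]]
[[-0.052 -0.067]
 [-0.112 -0.128]
 [-0.179 -0.18 ]
 [-0.252 -0.223]]
[[-0.078 -0.034]
 [-0.159 -0.058]
 [-0.243 -0.072]
 [-0.328 -0.075]]
```

Request:
apply_moves --pt "0.029 -0.08 0 0 0 0" --pt "0.047 -0.163 0 0 0 0" --pt "0.055 -0.248 0 0 0 0" --pt "0.052 -0.333 0 0 0 0"

```text
clock: 20.32
tcp_pos: [0.4791, -0.007, 0.0667]
orientation: [0.299, -3.125, -0.002]
contact_force: [-3.8, 0.6, 6.7]
grip_width: 0.0153
gripper_force: 26.1
```

Request:
apply_moves --pt "-0.013 -0.084 0 0 0 0" --pt "-0.037 -0.166 0 0 0 0" --pt "-0.071 -0.244 0 0 0 0" --pt "-0.114 -0.317 0 0 0 0"

```text
clock: 20.82
tcp_pos: [0.5234, -0.0798, 0.0666]
orientation: [0.298, -3.127, -0.001]
contact_force: [-1.4, 0.5, 2.5]
grip_width: 0.0151
gripper_force: 25.8
```

Request:
apply_moves --pt "-0.052 -0.067 0 0 0 0" --pt "-0.112 -0.128 0 0 0 0" --pt "-0.179 -0.18 0 0 0 0" --pt "-0.252 -0.223 0 0 0 0"

```text
clock: 21.32
tcp_pos: [0.5966, -0.1227, 0.0665]
orientation: [0.297, -3.127, -0.0]
contact_force: [-1.5, 0.4, 2.8]
grip_width: 0.015
gripper_force: 25.9
```

Request:
apply_moves --pt "-0.078 -0.034 0 0 0 0" --pt "-0.159 -0.058 0 0 0 0" --pt "-0.243 -0.072 0 0 0 0" --pt "-0.295 -0.075 0 0 0 0" --pt "-0.31 -0.075 0 0 0 0"

```text
clock: 21.95
tcp_pos: [0.6763, -0.1278, 0.0666]
orientation: [-0.296, 3.127, -0.004]
contact_force: [-0.2, -4.8, 1.2]
grip_width: 0.015
gripper_force: 25.8
```

Request:
apply_moves --pt "-0.012 0 0 0 0 0" --pt "-0.016 0 0 0 0 0" --pt "-0.016 0 0 0 0 0"

```text
clock: 22.32
tcp_pos: [0.6795, -0.1273, 0.0666]
orientation: [-0.295, 3.127, -0.004]
contact_force: [0.6, -5.7, -0.5]
grip_width: 0.0149
gripper_force: 25.7
```

```bash
python3 - <<'E'
from h import *
np.set_printoptions(precision=4,suppress=True)
o=r.get_obs(); p=o["tcp_pos"]; print(o["clock"],p,o["contact_force"],o["grip_width"])
print("knob in stand",.983*p[0]+.185*p[1]-.6664,-.185*p[0]+.983*p[1]+.1786, "angle",-1.386-np.arctan2(p[1]-.0412,p[0]-.6437))
f=r.grab_frame("scene"); save(f,"s9.png",(320,170,100,80),7)
E
```

```text
22.325 [ 0.6795 -0.1273  0.0666] [ 0.557  -5.711  -0.5427] 0.014945841698549827
knob in stand -0.022001057867897633 -0.07223893636723941 angle -0.024559647169376086
```

View pics/s9.png

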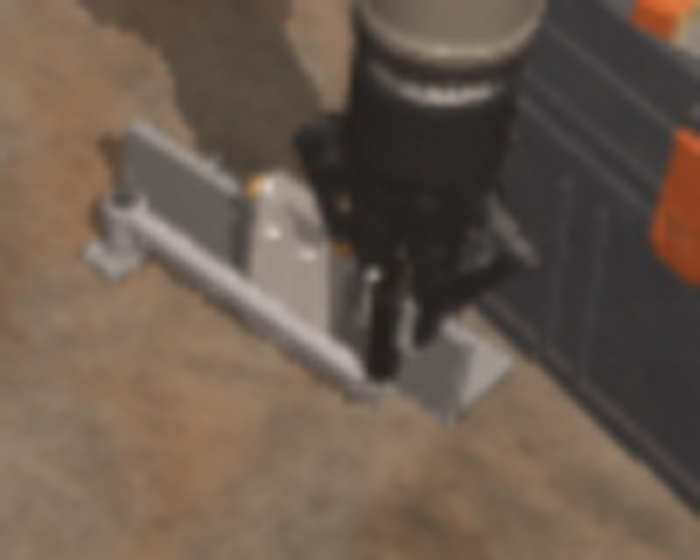

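Request:
apply_moves --pt "-0.012 0.006 0 0 0 0" --pt "-0.016 0.008 0 0 0 0" --pt "-0.016 0.008 0 0 0 0"

```text
clock: 22.75
tcp_pos: [0.6827, -0.1267, 0.0667]
orientation: [-0.293, 3.128, -0.008]
contact_force: [0.8, -9.6, 0.6]
grip_width: 0.0147
gripper_force: 25.8
```

```bash
python3 - <<'E'
from h import *
np.set_printoptions(precision=4,suppress=True)
o=r.get_obs(); p=o["tcp_pos"]; print(o["clock"],p,o["contact_force"])
for n in("wrist","scene"):
    f=r.grab_frame(n)
    for t in ("keeper_knob","keeper_pivot"):
        for d in r.landmark_of(f,t)[:2]:
            q=at(f,d["point"],.076); print(n,t,d["conf"],q,"stand",.983*q[0]+.185*q[1]-.6664,-.185*q[0]+.983*q[1]+.1786)
E
```

```text
22.75 [ 0.6827 -0.1267  0.0667] [ 0.7632 -9.6312  0.5615]
wrist keeper_knob 0.92 [ 0.676  -0.1283  0.076 ] stand -0.025580333090037266 -0.07254934278754802
scene keeper_knob 0.53 [ 0.6828 -0.1204  0.076 ] stand -0.01752076831714322 -0.06601736657294069
scene keeper_knob 0.53 [0.5587 0.1244 0.076 ] stand -0.09423212532669611 0.19750824728565491
scene keeper_pivot 0.76 [0.5513 0.2216 0.076 ] stand -0.08348497270404232 0.29448066922389277
scene keeper_pivot 0.58 [0.6531 0.0556 0.076 ] stand -0.014083184731485177 0.11245890516759627
```

The wrist view puts the knob at x_s = -25.6 mm (shut is -26), so the pads have slid a few millimetres past it. I release and confirm with a push from the front.

Request:
apply_moves --pt "0 0 0 0 0 0" --pt "0 0 0 0 0 0" --pt "0 0 0 0 0 0" --claw 0.35

```text
clock: 23.42
tcp_pos: [0.683, -0.1214, 0.0664]
orientation: [0.299, -3.127, -0.001]
contact_force: [0.6, 0.1, -0.8]
grip_width: 0.0299
gripper_force: 0.0
```

Request:
apply_moves --pt "0 0 -0.05 0 0 0" --pt "0 0 -0.2 0 0 0" --pt "0 0 -0.2 0 0 0" --pt "0.2 0 -0.2 0 0 0" --pt "0.2 0 -0.2 0 0 0"

```text
clock: 24.05
tcp_pos: [0.6293, -0.1335, 0.116]
orientation: [0.291, -3.124, -0.001]
contact_force: [-0.0, -0.1, 0.5]
grip_width: 0.0301
gripper_force: 0.0
```

```bash
python3 - <<'E'
from h import *
np.set_printoptions(precision=4,suppress=True)
o=r.get_obs(); p=o["tcp_pos"]; print(o["clock"],p,o["contact_force"])
for n in("wrist","top"):
    f=r.grab_frame(n)
    for t in ("keeper_knob","keeper_pivot"):
        for d in r.landmark_of(f,t)[:2]:
            q=at(f,d["point"],.076); print(n,t,d["conf"],d["point"],q,"stand",.983*q[0]+.185*q[1]-.6664,-.185*q[0]+.983*q[1]+.1786)
    if n=="wrist": save(f,"w10.png")
print(to_tool(np.array([.6664*.983-.185*(-.1786)-.0554*.983+.07*.185*1,0,0])))
k=lambda x,y:(np.array([.6437,.0412])+np.array([.983,.185])*(x+.026)+np.array([-.185,.983])*(y-.1))
print("front of knob",to_tool(np.r_[k(-.056,-.07),.07]-p))
E
```

```text
24.05 [ 0.6293 -0.1335  0.116 ] [-0.0475 -0.0956  0.539 ]
wrist keeper_knob 0.89 [316.0, 279.9] [ 0.6765 -0.1288  0.076 ] stand -0.025246179505333477 -0.0731664422161514
wrist keeper_pivot 0.74 [551.0, 278.2] [0.6431 0.0429 0.076 ] stand -0.026295849028888152 0.10180053389118325
top keeper_knob 0.77 [374.8, 166.4] [ 0.6857 -0.1323  0.076 ] stand -0.016817566395242012 -0.07835467130943988
top keeper_knob 0.48 [285.6, 202.5] [0.5771 0.141  0.076 ] stand -0.07301901849614911 0.21041984385821144
top keeper_pivot 0.85 [251.8, 207.6] [0.5624 0.2434 0.076 ] stand -0.06847998634812147 0.3138469965934251
top keeper_pivot 0.78 [321.2, 179.3] [0.6472 0.0322 0.076 ] stand -0.02424290912472471 0.09050653197828522
[-2.5396 -0.4898  0.0022]
front of knob [-0.0656 -0.0046  0.1841]
```

View pics/w10.png

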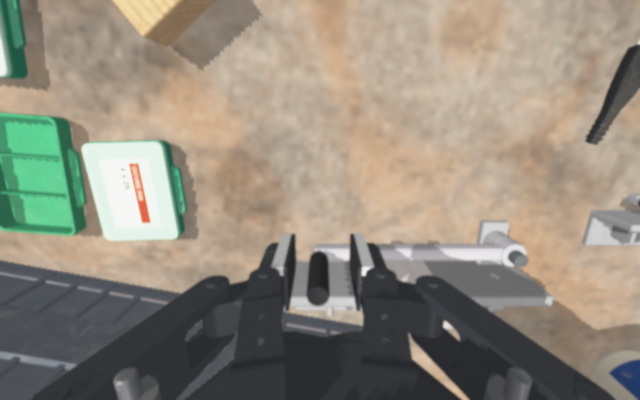

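The bar now lies parallel to the fence. One gentle push with shut fingers will make sure it is on its stop.

Request:
apply_moves --pt "0.02 0 0 0 0 0" --pt "0.02 0 0 0 0 0" --pt "0.02 0 0.1 0 0 0" --pt "0.02 0 0.18 0 0 0" --pt "0.02 0 0.18 0 0 0" --claw 0

```text
clock: 24.98
tcp_pos: [0.6275, -0.1325, 0.0696]
orientation: [0.297, -3.124, -0.001]
contact_force: [-0.8, 0.2, 0.5]
grip_width: -0.0001
gripper_force: 0.0
```

Request:
apply_moves --pt "-0.04 0 0 0 0 0" --pt "-0.08 0 0 0 0 0" --pt "-0.12 0 0 0 0 0" --pt "-0.14 0 0 0 0 0" --pt "-0.14 0 0 0 0 0"

```text
clock: 25.6
tcp_pos: [0.6571, -0.1283, 0.0712]
orientation: [0.292, -3.115, -0.002]
contact_force: [-20.3, -0.6, 14.1]
grip_width: -0.0002
gripper_force: 10.1
```

Request:
apply_moves --pt "-0.008 0 0 0 0 0" --pt "-0.008 0 0 0 0 0"

```text
clock: 25.85
tcp_pos: [0.6572, -0.1283, 0.0712]
orientation: [0.291, -3.112, -0.003]
contact_force: [-25.0, -1.2, 17.6]
grip_width: -0.0001
gripper_force: 12.7
```

It is hard on its stop: the force rises with no travel. Backing off, rising and checking everything.

Request:
apply_moves --pt "0.05 0 0 0 0 0" --pt "0.15 0 0 0 0 0" --pt "0.2 0 -0.1 0 0 0" --pt "0.2 0 -0.35 0 0 0" --pt "0.2 0 -0.6 0 0 0"

```text
clock: 26.48
tcp_pos: [0.6166, -0.135, 0.2235]
orientation: [-0.298, 3.127, -0.0]
contact_force: [0.9, 1.3, 0.3]
grip_width: 0.0001
gripper_force: 0.0
```

```bash
python3 - <<'E'
from h import *
np.set_printoptions(precision=4,suppress=True)
o=r.get_obs(); print(o["clock"],o["tcp_pos"],o["contact_force"])
f=r.grab_frame("scene"); save(f,"s11.png",(300,160,120,90),6)
g=r.grab_frame("top")
for t in ("offcut","sander","tape"):
    for d in r.landmark_of(g,t)[:1]: print(t,d["conf"],at(g,d["point"],0))
w=r.grab_frame("wrist")
for t in ("keeper_knob","keeper_pivot"):
    for d in r.landmark_of(w,t)[:1]:
        q=at(w,d["point"],.076); print(t,d["conf"],q,"stand",.983*q[0]+.185*q[1]-.6664,-.185*q[0]+.983*q[1]+.1786)
E
```

```text
26.475 [ 0.6166 -0.135   0.2235] [0.8732 1.2803 0.3406]
offcut 0.74 [ 0.4649 -0.3141  0.    ]
sander 0.57 [0.5227 0.4238 0.    ]
tape 0.77 [0.6612 0.4042 0.    ]
keeper_knob 0.22 [ 0.6566 -0.075   0.076 ] stand -0.03483776830062668 -0.016627784677425733
keeper_pivot 0.57 [0.6422 0.0422 0.076 ] stand -0.027342467357439837 0.1012474175210116
```

View pics/s11.png

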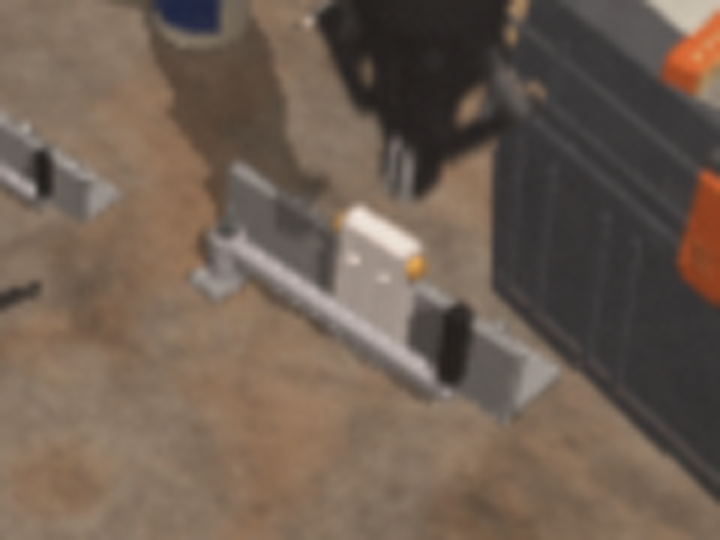

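The plate stands flat against the fence with its holes at the top, crop (380,270). The keeper is shut in front of it, knob at (455,343), and the bystanders have not moved. Handing in.

```bash
python3 -c "
from bench import r
print(r.hand_in())"
```

```text
the job is handed in; nothing more can be done
None
```

The plate is upright against the middle of the fence with its holes at the top, the keeper is fully shut in front of it, the other things are where they were, and the job was handed in at about 26.6 s; no verdict was returned.

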